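# Beaker on the drying peg, snap cap on the spare air outlet

### The job

Get the washed beaker drying on the warm-air dryer: pick it up from the draining mat, turn it upside down, lower it over the empty drying peg until its rim stands on the wires, and let it go. Then close the spare air outlet so that the air goes to the glass: press the snap cap straight down onto the outlet until it clicks past the catches and sits fully home on its ring, and finish still holding the cap with the fingers and pressing it down firmly on its seal - do not let go. Leave the other things on the bench as they are.

Things in the scene. Friction and masses are not known exactly. Their poses are not given: they have to be found in the camera images.
- beaker: washed 100 ml glass beaker, 52 mm wide, 70 mm tall, about 50 g, lying on its side on the mat, mouth ahead and to the left, spout up. Origin: under its closed bottom; own z runs from the bottom out through the mouth (straight down when it stands upside down); spout at -y, so at the start +y points down and it is gripped across x. The round wall's axis lies 1.5 mm to +y of the origin
- beaker_mouth (a point): centre of the beaker's mouth, on the round wall's axis, 70 mm from the bottom; axes as the beaker. About 42 mm clear width inside, floor 3 mm thick
- mat: grey rubber draining mat, 120 x 120 x 3 mm, with ribs 7 mm high; the beaker lies along its x axis between two ribs 36 mm apart. Fixed. Origin: centre of the underside
- dryer: low white warm-air glassware dryer with steel deck, 142 x 362 mm, deck top 70 mm above the bench; three places 115 mm apart along its y axis (middle and both sides) carry, in an order that changes, the empty peg, the spare outlet and a peg with a small beaker. Fixed. Origin: centre of the underside
- peg: the empty drying peg: upright steel tube 13 mm thick, 60 mm tall; four bent wires spread from it to 37 mm wide (from 26 mm over the deck down), then run level out to 62 mm wide. The upturned beaker's rim stands on these level parts, 10 mm above the deck; its bottom is then 80 mm above the deck. Fixed to the dryer. Origin: on the deck in the peg's axis, z up
- small_peg: the dryer's third place: a peg that already carries a small upturned beaker, 44 mm wide, top 68 mm above the deck. Fixed, not to be touched. Origin: on the deck in its axis
- outlet: the spare air outlet: round grey seat ring 56 mm wide, 6 mm high, and on it a slotted white snap collar of four sprung catches, 28 mm wide at the top (27 mm above the deck), ramping out to 39 mm at the barbs 14 mm above the deck. Fixed to the dryer. Origin: on the deck in its axis, z up
- cap: grey plastic snap cap, about 60 g, standing on the bench: skirt 48 mm wide, 28 mm tall, open below, with an inner lip 34 mm wide at its lower edge. Origin: centre of the lower edge, z up. Laid on the collar its origin is over 14 mm above the outlet's; pushed on, the resistance grows to some 9 to 18 N, drops as the lip passes the barbs, and the cap stops on the seat ring, origins 6 mm apart
- cap_knob (a point): centre of the cap's round pull knob, 24 mm wide, 24 mm tall, that rises from 28 to 52 mm above the cap's lower edge; this point is 40 mm above that edge
- wash_bottle: bystander: white squeeze bottle with bent spout, 72 mm wide, 228 mm tall. Origin: underside
- crucible: bystander: small porcelain crucible, 40 mm wide, 36 mm tall. Origin: underside
- cork: bystander: cork stopper, 22 mm wide, 26 mm tall. Origin: underside
Not all that is in view belongs to the job. Leave any brown or orange look-alike of the cap alone.

How it is judged:
On the way, in this order (a step that is already met when the one before it is completed fails the run):
1. the upturned beaker is lowered over the peg, still in the fingers, to within 15 mm of standing on the wires (angle between beaker's own z axis and vertical above 2.97 rad and horizontal distance between beaker and peg below 0.012 m and z of beaker in the frame of peg below 0.095 m and contact force between the fingers and beaker above 0.5 N), for 0.05 s.
2. the beaker stands upside down on the peg's wires, let go (angle between beaker's own z axis and vertical above 2.97 rad and horizontal distance between beaker and peg below 0.009 m and z of beaker in the frame of peg between 0.074 and 0.085 m and contact force between each of the arm, the fingers and beaker below 0.05 N), for 0.2 s.
3. the cap has snapped home on the outlet, pushed by the fingers (z of cap in the frame of outlet between 0 and 0.009 m and horizontal distance between cap and outlet below 0.005 m and angle between cap's own z axis and vertical below 0.08 rad and contact force between the fingers and cap above 0.5 N), for 0.1 s.
At the end, for the whole second after the job is handed in: beaker upside down (within 10 degrees), untouched, on the peg's wires, within 9 mm of the peg's axis; cap snapped home (under 3 mm above the seat ring, level, within 5 mm of the axis), fingers on it, pressed on the outlet with over 4 N through the last second (all of step 2 and linear speed of each of beaker, cap below 0.02 m/s and z of cap in the frame of outlet between 0 and 0.009 m and horizontal distance between cap and outlet below 0.005 m and angle between cap's own z axis and vertical below 0.08 rad and contact force between the fingers and cap above 1 N and contact force between cap and outlet above 4 N); the arm keeps its last pose, push and grip.
It fails at once if a bystander is moved by more than 30 mm (distance of any of wash_bottle, crucible, cork from where it was at the start of the episode above 0.03 m).
It also fails if it takes over 69 s, if anything falls off the work surface, if the arm or the gripper's body presses on something with over 40 N, if the wrist force passes 120 N, or if a joint passes its speed limit or range.

### The arm

A 6-joint arm with a two-finger parallel gripper is mounted at the origin on a cart in front of the work surface, level with it; the furniture and walls round the work are solid. World frame = base frame: x ahead of the robot, y to its left, z up, the work surface at z = 0. Lengths are in m, angles in rad, forces in N, time in s.
With the tool pointing down it reaches from about 0.35 to 0.8 m from the base axis. Payload 7.3 kg.
Tool frame: the origin (TCP) lies at the very end of the fingers, on their centre line; the grasp point (between the pads) lies 19 mm behind it; z points along the fingers, x is the direction in which the jaws open and shut, and the axes are right-handed (so a half turn about z gives the same grasp; the last joint's range is limited). The gripper opens to 85 mm and grips with 20 to 120 N. Pads are 22 mm wide; open, the fingers measure 114 mm over their backs; the gripper's body (76 mm by 85 mm) begins 54 mm behind the grasp point. The pads swing forward as they close: fully open they stand 13 mm farther back than shut.
Start: joints at [-1.365, 0.342, 1.524, -0, 1.275, -0.146], TCP at [0.181, -0.493, 0.231] pointing down, gripper open.
Joint ranges: [-2.53, 2.53], [-0.77, 2.02], [0.04, 2.7], [-1, 4.14], [0.28, 2.66], [-3.11, 3.11]. Speed limits (rad/s): [2.57, 2.57, 3.14, 3.14, 3.14, 3.14].

### API

Orientations are given as a unit quaternion [w, x, y, z].
In Python, from workcell import manip, eyes, ticket gives the robot as it stands. The module is installed in compiled form; this text tells all that it offers.
- The arm moves only by the shell command python3 -m jog 'ROWS' [FORCE]. ROWS is JSON, a list of rows, each an object with "claw": the finger opening in mm, from 0 to 85.4; "offset": the shift along the tool's x, y, z in mm, a list of three; "turn": the turn about the tool's z in rad. A call has 1 to 8 rows; each row is the pose to reach, as a shift and turn from the pose measured when the call began, along the tool's axes at that moment; what a row does not reach only later rows make up. A row lasts 1/8 s, in which the tool goes at most 62.5 mm and 10.7 degrees, less where a joint would pass 70% of its speed; a pose out of reach is approached as far as the arm can. A call with a gripper value outside its range is refused whole. The fingers move at their own pace and stop on an object; FORCE is the grip in N (left out, the last holds). Time passes only in rows, so rows that repeat a pose let the fingers close. It gives the time, the measured TCP pose, the force and the opening at its end, in the units of the state.
- manip.get_obs(): the state, without advancing time (a new reading comes with each control period).
- eyes.camera(name): name is "side" or "top" or "wrist"; returns a dict with "pixels" (384x512x3 uint8, blue, green, red), "mtx" (3x3 intrinsics, pixels), "position" and "orientation" of the camera in the world. Camera axes: x right, y up, looking along -z (the intrinsics and any distortion apply to the point x, -y, -z); pixel columns grow to the right and rows downward; lengths in m; the calibration is good to about 2 mm. A picture is of the moment at which its call begins. There is no depth.
- ticket.close_job(): hands the job in, once; it reports no verdict.
The state is a dict: "time": time; "q": joint angles; "joint_velocities": joint speeds; "joint_efforts": joint torques, N m; "position": TCP position; "tool_rot": TCP orientation; "wrist_force": force on the tool from outside, world axes, zero at the start; "ft_torque": the same for the moment, N m; "width": finger opening in m.
Only numpy, scipy, OpenCV 4.12 (cv2) and the standard library are available. Lean on these libraries where they do the work, as an engineer would, in place of code of your own. Each camera call takes 0.05 s, during which the arm holds its last target. There are 200 camera calls.

## Working session

There is one attempt and no reset: what is moved stays moved. The work goes in short steps, Python scripts to look and compute and a shell command to move; the robot and the scene stay as the last step left them, time stands still between calls to the robot, and variables do not carry over. Pictures are saved under pics/ and viewed, about 8 in all and at most 12, crops included, and the job is handed in when it is done.

```bash
mkdir -p pics; cat > h.py <<'E'
import numpy as np, cv2, json
from scipy.spatial.transform import Rotation as R
from workcell import manip, eyes, ticket
def rot(q): return R.from_quat([q[1],q[2],q[3],q[0]]).as_matrix()
def snap(n,f=None):
    c=eyes.camera(n); c={k:(np.array(v) if not isinstance(v,str) else v) for k,v in c.items()}
    if f: cv2.imwrite('pics/'+f,c['pixels'])
    np.savez('/tmp/%s.npz'%n,**{k:c[k] for k in('pixels','mtx','position','orientation')})
    return c
def load(n): return dict(np.load('/tmp/%s.npz'%n))
def ray(c,u,v):
    d=np.linalg.inv(c['mtx'])@[u,v,1]; d=rot(c['orientation'])@[d[0],-d[1],-d[2]]
    return c['position'],d/np.linalg.norm(d)
def onz(c,u,v,z):
    p,d=ray(c,u,v); return p+d*(z-p[2])/d[2]
def proj(c,P):
    q=rot(c['orientation']).T@(np.array(P)-c['position']); a=c['mtx']@[q[0],-q[1],-q[2]]; return a[:2]/a[2]
def tri(c1,p1,c2,p2):
    A=np.zeros((3,3));b=np.zeros(3)
    for c,p in((c1,p1),(c2,p2)):
        o,d=ray(c,*p);M=np.eye(3)-np.outer(d,d);A+=M;b+=M@o
    return np.linalg.solve(A,b)
def state():
    s=manip.get_obs(); return s
E
python3 - <<'E'
from h import *
a=snap('top','top1.png');b=snap('side','side1.png')
for c in(a,b): print(c['mtx'].round(1).tolist(),c['position'],rot(c['orientation']).round(3).tolist(),c.keys())
s=state();print(s)
E
```

```text
[[379.7, 0.0, 256.4], [0.0, 379.7, 187.0], [0.0, 0.0, 1.0]] [0.33000787 0.09273519 1.07340573] [[-0.02, 0.981, -0.195], [-1.0, -0.021, -0.002], [-0.006, 0.195, 0.981]] dict_keys(['pixels', 'mtx', 'position', 'orientation'])
[[353.0, 0.0, 252.9], [0.0, 353.0, 187.3], [0.0, 0.0, 1.0]] [0.47700862 0.91289478 0.5540283 ] [[-0.996, 0.054, -0.069], [-0.087, -0.486, 0.869], [0.013, 0.872, 0.489]] dict_keys(['pixels', 'mtx', 'position', 'orientation'])
{'time': 0.1, 'q': array([-1.36496584e+00,  3.42632950e-01,  1.52494422e+00,  2.23822824e-06,
        1.27535849e+00, -1.45982896e-01]), 'joint_velocities': array([-0.00075721, -0.00219587, -0.00226649, -0.00028416,  0.00105865,
       -0.00126165]), 'joint_efforts': array([ 1.80651557e-03, -4.34448195e+01, -2.46491772e+01, -1.41582568e-04,
        4.64842102e-03,  2.91839888e-05]), 'position': array([ 0.180872  , -0.49248126,  0.23069794]), 'tool_rot': array([-4.61182270e-04,  8.19938860e-01, -5.72450710e-01, -4.88081873e-04]), 'wrist_force': array([-0.32564208,  0.01917232, -0.16704319]), 'ft_torque': array([ 0.00489658, -0.02108376,  0.00840347]), 'width': 0.08508671839174935}
```

View pics/top1.png

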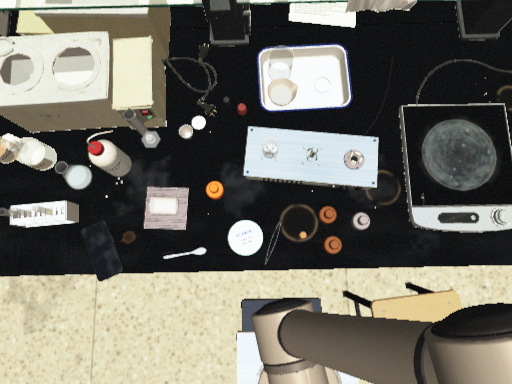

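View pics/side1.png

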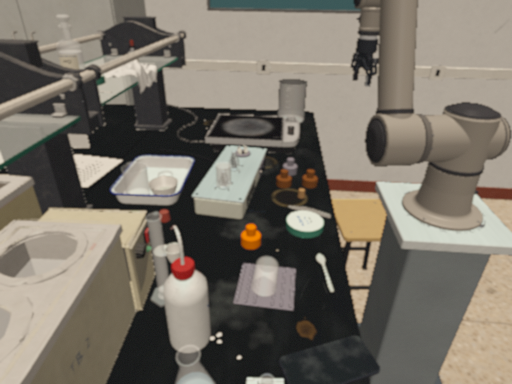

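Top view, with +x up and +y to the left:
- **Mat and beaker:** (166,208).
- **Dryer:** small beaker at (270,149), empty peg at (312,155), outlet at (354,158).
- **Cap candidates:** grey (361,221), brown (328,214) and (333,244), orange (215,190). Only the grey one fits the description.

I'll confirm the cap and beaker in an enlarged crop.

```bash
python3 - <<'E'
from h import *
a=load('top');I=a['pixels']
z=lambda u,v,w,h,s:cv2.resize(I[v:v+h,u:u+w],None,fx=s,fy=s,interpolation=cv2.INTER_CUBIC)
A=z(240,120,145,72,5);B=z(140,182,54,52,5);C=z(310,200,66,52,5)
out=np.zeros((360+260,725,3),np.uint8);out[:360]=A;out[360:,:270]=B;out[360:,290:620]=C
cv2.imwrite('pics/crop1.png',out[:600])
E
```

```text
(no output)
```

View pics/crop1.png

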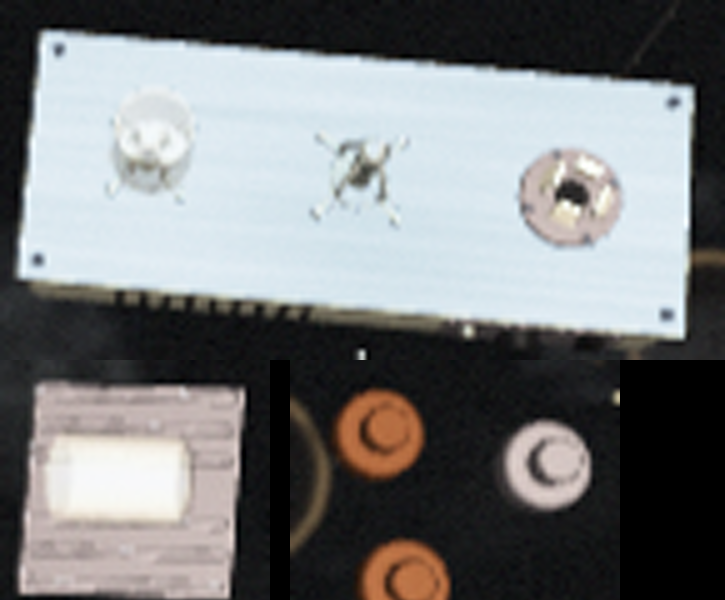

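The crop shows the grey cap at (361.6,221) with its knob, beside the brown and orange look-alikes. The peg wires centre at (311.6,155.5), the outlet ring at (354,159.4), and the beaker lies between ribs with its axis at about row 205.5.

```bash
python3 - <<'E'
from h import *
a=load('top');b=load('side')
f=lambda u,v,z:onz(a,u,v,z)
C=[f(240+x/5-.4,120+y/5-.4,.07) for x,y in((40,30),(695,87),(686,338),(18,278))]
print('deck',np.round(C,4).tolist(),np.mean(C,0).round(4),[round(np.linalg.norm(C[i]-C[i-1]),4) for i in range(4)])
d=C[0]-C[1]+C[3]-C[2];print('dryer y axis ang',np.degrees(np.arctan2(d[1],d[0])))
W=np.mean([f(240+x/5-.4,120+y/5-.4,.08) for x,y in((320,135),(403,140),(315,213),(393,222))],0)
print('peg',W.round(4));o=f(240+570/5-.4,120+197/5-.4,.076);print('outlet',o.round(4))
print('cap',f(310+258/5-.4,200+105/5-.4,.028).round(4))
M=[f(140+x/5-.4,182+(y-360)/5-.4,.007) for x,y in((37,383),(244,387),(232,598),(20,594))]
print('mat',np.round(M,4).tolist(),np.mean(M,0).round(4),[round(np.linalg.norm(M[i]-M[i-1]),4) for i in range(4)])
d=M[0]-M[1]+M[3]-M[2];print('mat ang',np.degrees(np.arctan2(d[1],d[0])))
for x,y in((47,480),(189,480),(118,433),(118,523)):print('bk',f(140+x/5-.4,182+(y-360)/5-.4,.03).round(4))
I=b['pixels'][170:310,190:340];
D=b['pixels'][230:320,225:310];cv2.imwrite('pics/side_crop.png',cv2.resize(D,None,fx=6,fy=6,interpolation=cv2.INTER_CUBIC))
E
```

```text
deck [[0.7047, 0.1155, 0.07], [0.6634, -0.2457, 0.07], [0.5224, -0.2291, 0.07], [0.5633, 0.1297, 0.07]] [ 0.6135 -0.0574  0.07  ] [np.float64(0.1421), np.float64(0.3635), np.float64(0.142), np.float64(0.3611)]
dryer y axis ang 83.47834908179304
peg [ 0.613  -0.0556  0.08  ]
outlet [ 0.6005 -0.1707  0.076 ]
cap [ 0.4377 -0.192   0.028 ]
mat [[0.5516, 0.4086, 0.007], [0.5467, 0.2896, 0.007], [0.4261, 0.2946, 0.007], [0.4308, 0.4138, 0.007]] [0.4888 0.3516 0.007 ] [np.float64(0.1209), np.float64(0.1191), np.float64(0.1207), np.float64(0.1193)]
mat ang 87.67916532050904
bk [0.4916 0.3942 0.03  ]
bk [0.49   0.3152 0.03  ]
bk [0.5173 0.3554 0.03  ]
bk [0.4668 0.354  0.03  ]
```

View pics/side_crop.png

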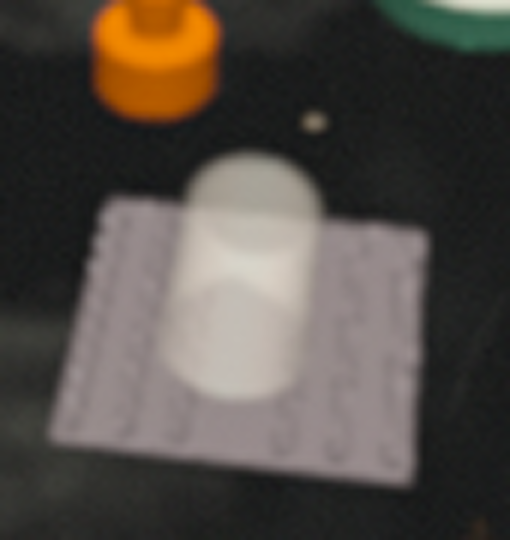

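The mouth faces the side camera (+y) and the closed bottom faces -y. I can only shift and turn about the tool's z, so I'll turn the beaker over by pivoting it in the fingers against the dryer's left edge.

```bash
cat >> h.py <<'E'
def go(x,y,z,yaw=None):
    s=state(); Rm=rot(s['tool_rot']); cur=np.degrees(np.arctan2(Rm[1,0],Rm[0,0]))
    o=Rm.T@(np.array([x,y,z])-s['position'])*1000
    t=0 if yaw is None else -np.radians((yaw-cur+180)%360-180)
    print('t',round(s['time'],2),'pos',s['position'].round(4),'yaw',round(cur,2),'tilt',Rm[:,2].round(3),'F',s['wrist_force'].round(2),'w',round(s['width'],4),'-> offset',o.round(1),'turn',round(t,3))
E
python3 -c "
from h import *
go(.45,-.05,.25,-35);go(.4915,.351,.13,-2.3)"
```

```text
t 0.1 pos [ 0.1809 -0.4925  0.2307] yaw -69.84 tilt [-0.     0.001 -1.   ] F [-0.33  0.02 -0.17] w 0.0851 -> offset [-322.7 -405.1  -18.8] turn -0.608
t 0.1 pos [ 0.1809 -0.4925  0.2307] yaw -69.84 tilt [-0.     0.001 -1.   ] F [-0.33  0.02 -0.17] w 0.0851 -> offset [-684.6 -582.2  101.7] turn -1.179
```

```bash
r='';python3 -m jog '[{"claw":85,"offset":[-323,-405,-19],"turn":-0.61},{"claw":85,"offset":[-323,-405,-19],"turn":-0.61},{"claw":85,"offset":[-323,-405,-19],"turn":-0.61},{"claw":85,"offset":[-323,-405,-19],"turn":-0.61},{"claw":85,"offset":[-323,-405,-19],"turn":-0.61},{"claw":85,"offset":[-323,-405,-19],"turn":-0.61},{"claw":85,"offset":[-323,-405,-19],"turn":-0.61},{"claw":85,"offset":[-323,-405,-19],"turn":-0.61}]'
python3 -c "
from h import *
go(.4915,.351,.13,-2.3)"
```

```text
time: 1.1
position: [0.4407, -0.0637, 0.2496]
tool_rot: [-0.001, 0.954, -0.3, -0.0]
wrist_force: [1.8, -0.1, -0.1]
width: 0.085
t 1.1 pos [ 0.4407 -0.0637  0.2496] yaw -34.89 tilt [-0.     0.001 -1.   ] F [ 1.84 -0.1  -0.11] w 0.085 -> offset [-195.5 -369.1  120. ] turn -0.569
```

```bash
python3 -m jog '[{"claw":85,"offset":[-195,-369,120],"turn":-0.57},{"claw":85,"offset":[-195,-369,120],"turn":-0.57},{"claw":85,"offset":[-195,-369,120],"turn":-0.57},{"claw":85,"offset":[-195,-369,120],"turn":-0.57},{"claw":85,"offset":[-195,-369,120],"turn":-0.57},{"claw":85,"offset":[-195,-369,120],"turn":-0.57},{"claw":85,"offset":[-195,-369,120],"turn":-0.57},{"claw":85,"offset":[-195,-369,120],"turn":-0.57}]'
python3 - <<'E'
from h import *
go(.4915,.351,.012,-2.3)
c=snap('wrist','w1.png')
print([proj(c,p).round(1).tolist() for p in((.4915,.319,.029),(.4915,.388,.029))])
E
```

```text
time: 2.1
position: [0.4903, 0.3538, 0.1273]
tool_rot: [0.0, 1.0, -0.017, -0.002]
wrist_force: [-0.5, -0.9, -0.3]
width: 0.0853
t 2.1 pos [0.4903 0.3538 0.1273] yaw -1.98 tilt [-0.004  0.    -1.   ] F [-0.51 -0.88 -0.35] w 0.0853 -> offset [  1.7   2.7 115.3] turn 0.006
[[259.6, 234.4], [256.8, 155.1]]
```

View pics/w1.png

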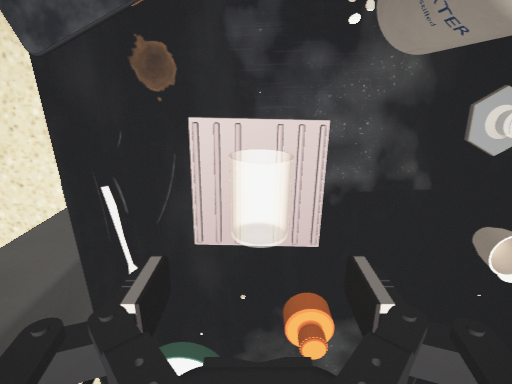

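The beaker is between the fingers' columns, with its mouth at about (261,157) and its bottom at about (260,238). That puts it about 1.5 mm further in +x than I estimated. Next I descend and grip.

```bash
python3 -m jog '[{"claw":85,"offset":[3,2.5,60],"turn":0},{"claw":85,"offset":[3,2.5,100],"turn":0},{"claw":85,"offset":[3,2.5,119],"turn":0},{"claw":85,"offset":[3,2.5,119],"turn":0},{"claw":40,"offset":[3,2.5,119],"turn":0},{"claw":40,"offset":[3,2.5,119],"turn":0},{"claw":40,"offset":[3,2.5,119],"turn":0},{"claw":40,"offset":[3,2.5,119],"turn":0}]' 25
python3 -m jog '[{"claw":40,"offset":[0,0,0],"turn":0},{"claw":40,"offset":[0,0,0],"turn":0},{"claw":40,"offset":[0,0,-30],"turn":0},{"claw":40,"offset":[0,0,-80],"turn":0},{"claw":40,"offset":[0,0,-120],"turn":0},{"claw":40,"offset":[0,0,-120],"turn":0}]'
python3 - <<'E'
from h import *
go(.634,.155,.18,-6.5)
c=snap('wrist','w2.png');s=snap('side')
p=proj(s,state()['position']).astype(int);print(p)
D=s['pixels'][max(p[1]-60,0):p[1]+60,p[0]-80:p[0]+80];D=cv2.resize(D,(512,384))
cv2.imwrite('pics/lift.png',np.vstack([D,c['pixels']])[:,:])
cv2.imwrite('pics/lift.png',np.hstack([cv2.resize(D,(400,300)),cv2.resize(c['pixels'],(400,300))]))
E
```

```text
time: 3.15
position: [0.4925, 0.3492, 0.0109]
tool_rot: [0.0, 1.0, -0.018, -0.002]
wrist_force: [-5.1, -1.6, 8.9]
width: 0.0491
time: 3.9
position: [0.495, 0.3503, 0.1348]
tool_rot: [-0.002, 1.0, -0.018, 0.002]
wrist_force: [0.3, 0.4, -0.8]
width: 0.0492
t 3.9 pos [0.495  0.3503 0.1348] yaw -2.05 tilt [ 0.003  0.003 -1.   ] F [ 0.33  0.39 -0.83] w 0.0492 -> offset [146.1 190.  -45.4] turn 0.078
[266 234]
```

View pics/lift.png

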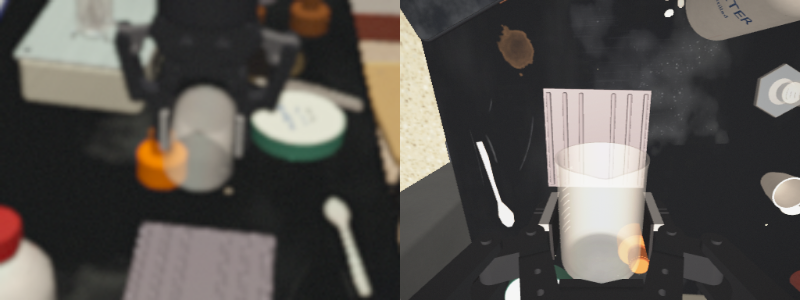

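The beaker is held and still horizontal, with its mouth toward +y. Next stop is the dryer's left edge.

```bash
python3 -m jog '[{"claw":40,"offset":[73,95,-45],"turn":0.04},{"claw":40,"offset":[146,190,-45],"turn":0.08},{"claw":40,"offset":[146,190,-45],"turn":0.08},{"claw":40,"offset":[146,190,-45],"turn":0.08},{"claw":40,"offset":[146,190,-45],"turn":0.08},{"claw":40,"offset":[146,190,-45],"turn":0.08}]' 20
python3 - <<'E'
from h import *
go(.6363,.1425,.095,-6.5)
c=snap('side'); t=snap('top')
p=proj(c,state()['position']+[0,0,.02]).astype(int)
q=proj(t,state()['position']+[0,0,.02]).astype(int)
cv2.imwrite('pics/piv0.png',np.hstack([cv2.resize(c['pixels'][p[1]-45:p[1]+45,p[0]-60:p[0]+60],(400,300)),cv2.resize(t['pixels'][q[1]-30:q[1]+30,q[0]-40:q[0]+40],(400,300))]))
E
```

```text
time: 4.75
position: [0.6312, 0.154, 0.1734]
tool_rot: [0.0, 0.998, -0.058, -0.004]
wrist_force: [-0.4, 0.4, -0.1]
width: 0.0492
t 4.75 pos [0.6312 0.154  0.1734] yaw -6.67 tilt [-0.007 -0.    -1.   ] F [-0.41  0.36 -0.1 ] w 0.0492 -> offset [ 7.  10.8 78.3] turn -0.003
```

View pics/piv0.png

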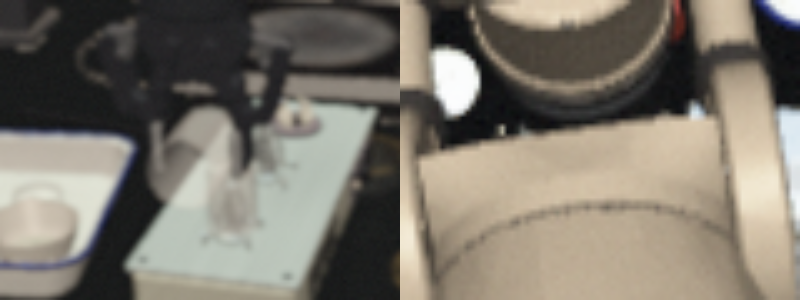

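The arm hides the top view. In the side crop the held beaker hangs above the left end of the deck, clear of the small beaker. I'll lower it in steps onto the edge and watch the force.

```bash
python3 -m jog '[{"claw":40,"offset":[7,11,50],"turn":0},{"claw":40,"offset":[7,11,80],"turn":0},{"claw":40,"offset":[7,11,85],"turn":0},{"claw":40,"offset":[7,11,90],"turn":0},{"claw":40,"offset":[7,11,95],"turn":0},{"claw":40,"offset":[7,11,98],"turn":0}]' 20
python3 - <<'E'
from h import *
import math
u=np.array([.1136,.9935])
for w,h in((22,15),(24,10),(26.5,4),(28,-5),(28.5,-20)):
    p=np.array([.634,.1226])+u*w/1000; go(p[0],p[1],.07+h/1000-.0175,-6.5)
E
```

```text
time: 5.6
position: [0.6366, 0.1441, 0.0773]
tool_rot: [-0.0, 0.998, -0.057, -0.002]
wrist_force: [-2.4, 4.9, 10.1]
width: 0.0492
t 5.6 pos [0.6366 0.1441 0.0773] yaw -6.55 tilt [-0.004  0.001 -1.   ] F [-2.4   4.9  10.14] w 0.0492 -> offset [-0.1 -0.3  9.8] turn -0.001
t 5.6 pos [0.6366 0.1441 0.0773] yaw -6.55 tilt [-0.004  0.001 -1.   ] F [-2.4   4.9  10.14] w 0.0492 -> offset [-0.1 -2.3 14.8] turn -0.001
t 5.6 pos [0.6366 0.1441 0.0773] yaw -6.55 tilt [-0.004  0.001 -1.   ] F [-2.4   4.9  10.14] w 0.0492 -> offset [-0.  -4.8 20.8] turn -0.001
t 5.6 pos [0.6366 0.1441 0.0773] yaw -6.55 tilt [-0.004  0.001 -1.   ] F [-2.4   4.9  10.14] w 0.0492 -> offset [-0.  -6.3 29.8] turn -0.001
t 5.6 pos [0.6366 0.1441 0.0773] yaw -6.55 tilt [-0.004  0.001 -1.   ] F [-2.4   4.9  10.14] w 0.0492 -> offset [ 0.  -6.8 44.8] turn -0.001
```

Contact is at 10 N, and the sideways part suggests the beaker is already tilting. I'll continue round the edge.

```bash
python3 -m jog '[{"claw":40,"offset":[0,-0.3,5],"turn":0},{"claw":40,"offset":[0,-0.5,10],"turn":0},{"claw":40,"offset":[0,-2.3,15],"turn":0},{"claw":40,"offset":[0,-3.5,18],"turn":0},{"claw":40,"offset":[0,-4.8,21],"turn":0},{"claw":40,"offset":[0,-4.8,21],"turn":0}]' 20
python3 - <<'E'
from h import *
go(.6363,.1425,.095,-6.5)
c=snap('side')
p=proj(c,state()['position']+[0,0,.02]).astype(int)
w=snap('wrist')
cv2.imwrite('pics/piv1.png',np.hstack([cv2.resize(c['pixels'][p[1]-45:p[1]+45,p[0]-60:p[0]+60],(400,300)),cv2.resize(w['pixels'],(400,300))]))
E
```

```text
time: 6.35
position: [0.6378, 0.1508, 0.0584]
tool_rot: [-0.002, 0.998, -0.057, -0.0]
wrist_force: [-1.9, 6.5, 7.2]
width: 0.0493
t 6.35 pos [0.6378 0.1508 0.0584] yaw -6.52 tilt [-0.001  0.003 -1.   ] F [-1.89  6.49  7.24] w 0.0493 -> offset [ -0.6   8.3 -36.6] turn -0.0
```

View pics/piv1.png

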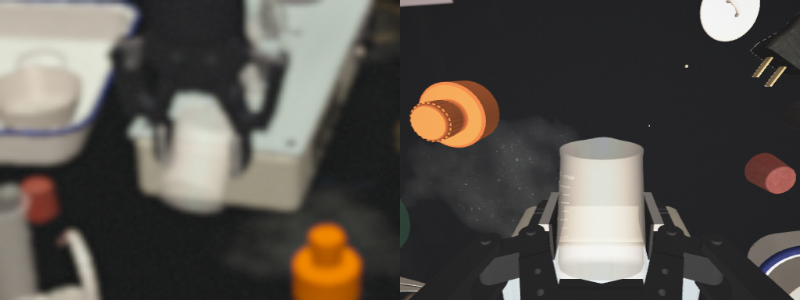

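It is rotating: the rim ellipse in the wrist view has flattened, at about (600,148), and the force points at about 45°. Continuing down.

```bash
python3 -m jog '[{"claw":40,"offset":[0,1,6],"turn":0},{"claw":40,"offset":[0,1,12],"turn":0},{"claw":40,"offset":[0,1,17],"turn":0},{"claw":40,"offset":[0,1.5,22],"turn":0},{"claw":40,"offset":[0,1.5,26],"turn":0},{"claw":40,"offset":[0,1.5,26],"turn":0}]' 20
python3 - <<'E'
from h import *
go(.634,.1506,.095,-6.5)
c=snap('side')
p=proj(c,state()['position']+[0,0,.02]).astype(int)
w=snap('wrist')
cv2.imwrite('pics/piv2.png',np.hstack([cv2.resize(c['pixels'][p[1]-45:p[1]+45,p[0]-60:p[0]+60],(400,300)),cv2.resize(w['pixels'],(400,300))]))
E
```

```text
time: 7.2
position: [0.6391, 0.1511, 0.0341]
tool_rot: [-0.003, 0.998, -0.057, 0.002]
wrist_force: [2.2, 5.5, 2.6]
width: 0.0493
t 7.2 pos [0.6391 0.1511 0.0341] yaw -6.51 tilt [ 0.004  0.006 -1.   ] F [2.18 5.52 2.57] w 0.0493 -> offset [ -4.8   0.7 -61. ] turn -0.0
```

View pics/piv2.png

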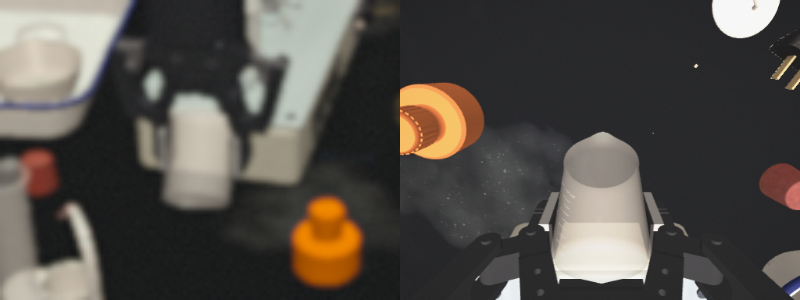

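```bash
python3 - <<'E'
from h import *
w=load('wrist');s=state();T=s['position'];Rm=rot(s['tool_rot'])
def loc(u,v,px,mm):
    o,d=ray(w,u*1.28,v*1.28); fz=-rot(w['orientation'])[:,2]
    D=w['mtx'][0,0]*mm/(px*1.28); P=o+d*D/(d@fz); return (Rm.T@(P-T)*1000).round(1)
print('cam in tool',(Rm.T@(w['position']-T)*1000).round(1),'f',w['mtx'][0,0])
print('mouth in tool mm',loc(200.5,162,74,50),loc(200.5,162,74,52))
E
```

```text
cam in tool [   0.5  -83.1 -142.5] f 309.4158674592441
mouth in tool mm [  -163.8  58755.9 152352.6] [  -170.4  61109.5 158452.4]
```

By the ellipse ratio the beaker is about 58° down, so it still needs about 30° more. Its bottom now bears on the dryer's end face above the grip, so pushing the grip toward the dryer (tool +y) should finish the turn.

```bash
python3 -m jog '[{"claw":40,"offset":[-3,2,0],"turn":0},{"claw":40,"offset":[-3,4,0],"turn":0},{"claw":40,"offset":[-3,6,0],"turn":0},{"claw":40,"offset":[-3,8,0],"turn":0},{"claw":40,"offset":[-3,8,0],"turn":0}]' 20
python3 - <<'E'
from h import *
go(.634,.1506,.095,-6.5)
w=snap('wrist');I=w['pixels'];cv2.imwrite('pics/piv3.png',cv2.resize(I[140:384,130:390],None,fx=2,fy=2))
E
```

```text
time: 7.92
position: [0.6365, 0.1488, 0.0352]
tool_rot: [-0.007, 0.998, -0.056, 0.004]
wrist_force: [3.0, 20.4, -1.7]
width: 0.0493
t 7.92 pos [0.6365 0.1488 0.0352] yaw -6.47 tilt [ 0.008  0.013 -1.   ] F [ 3.03 20.38 -1.7 ] w 0.0493 -> offset [ -2.3  -2.3 -59.8] turn 0.001
```

View pics/piv3.png

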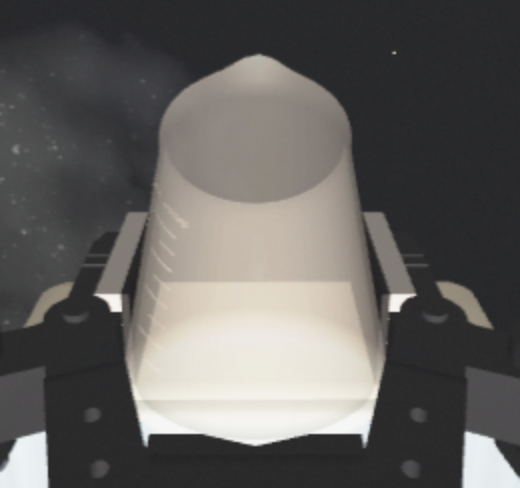

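The mouth ellipse is centred at (256,137) in the crop, 190 px wide, and the bottom disc at about (256,380), about 245 px wide. I'll compute the beaker axis from these.

```bash
python3 - <<'E'
from h import *
w=load('wrist');s=state();T=s['position'];Rm=rot(s['tool_rot'])
def loc(u,v,px,mm):
    o,d=ray(w,u,v); fz=-rot(w['orientation'])[:,2]
    D=w['mtx'][0,0]*mm/px/1000; P=o+d*D/(d@fz); return P
print('optical axis in tool',Rm.T@-rot(w['orientation'])[:,2])
for mm in (50,51,52):
  m=loc(258,208.5,95,mm)
  for px in(120,123):
    b=loc(258,330,px,50);a=m-b;print(mm,px,(Rm.T@(m-T)*1000).round(1),(Rm.T@(b-T)*1000).round(1),np.linalg.norm(a).round(4),np.degrees(np.arcsin(-a[2]/np.linalg.norm(a))).round(1))
E
```

```text
optical axis in tool [7.25544437e-04 3.23752548e-01 9.46141512e-01]
50 120 [  1.  -23.9   9.4] [  1.   11.6 -38.7] 0.0598 52.7
50 123 [  1.  -23.9   9.4] [  0.9   9.3 -41.2] 0.0605 55.9
51 120 [  1.1 -22.7  12.4] [  1.   11.6 -38.7] 0.0616 55.3
51 123 [  1.1 -22.7  12.4] [  0.9   9.3 -41.2] 0.0625 58.3
52 120 [  1.1 -21.5  15.4] [  1.   11.6 -38.7] 0.0635 57.7
52 123 [  1.1 -21.5  15.4] [  0.9   9.3 -41.2] 0.0645 60.6
```

The beaker is about 60° down. The rim's low corner is now below or past the grip, so pressing it on the bare bench while dragging +y should set it flush on its rim.

```bash
python3 -m jog '[{"claw":40,"offset":[0,-8,0],"turn":0},{"claw":40,"offset":[0,-12,6],"turn":0},{"claw":40,"offset":[0,-17,10],"turn":0},{"claw":40,"offset":[0,-24,12],"turn":0},{"claw":40,"offset":[0,-31,14],"turn":0},{"claw":40,"offset":[0,-38,16],"turn":0},{"claw":40,"offset":[0,-42,16],"turn":0}]' 20
cat >> h.py <<'E'
def beak(f):
    w=snap('wrist',f);go(.634,.1506,.095,-6.5)
    print('expected px mouth if vertical:',None)
E
python3 -c "
from h import *
beak('w4.png')"
```

```text
time: 8.85
position: [0.6426, 0.1904, 0.0213]
tool_rot: [-0.006, 0.998, -0.056, 0.005]
wrist_force: [-0.6, -3.9, 7.4]
width: 0.0496
t 8.9 pos [0.6426 0.1911 0.0213] yaw -6.45 tilt [ 0.012  0.012 -1.   ] F [-0.13 -0.34  6.49] w 0.0494 -> offset [ -3.3  40.2 -74.2] turn 0.001
expected px mouth if vertical: None
```

```bash
python3 -m jog '[{"claw":40,"offset":[0,-3,3],"turn":0},{"claw":40,"offset":[0,-6,5],"turn":0},{"claw":40,"offset":[0,-6,5],"turn":0}]' 20
python3 - <<'E'
from h import *
go(.634,.1506,.095,-6.5)
w=snap('wrist');s=snap('side');I=w['pixels'];p=proj(s,state()['position']+[0,0,.02]).astype(int)
cv2.imwrite('pics/v5.png',np.hstack([cv2.resize(I[140:380,140:380],(400,400)),cv2.resize(s['pixels'][p[1]-50:p[1]+50,p[0]-50:p[0]+50],(400,400),interpolation=cv2.INTER_CUBIC)]))
print(p)
E
```

```text
time: 9.28
position: [0.6441, 0.1973, 0.0187]
tool_rot: [-0.007, 0.998, -0.056, 0.007]
wrist_force: [-3.9, -1.7, 12.5]
width: 0.0492
t 9.28 pos [0.6441 0.1973 0.0187] yaw -6.44 tilt [ 0.014  0.012 -1.   ] F [-3.93 -1.69 12.51] w 0.0492 -> offset [ -3.9  46.5 -77. ] turn 0.001
[208 224]
```

View pics/v5.png

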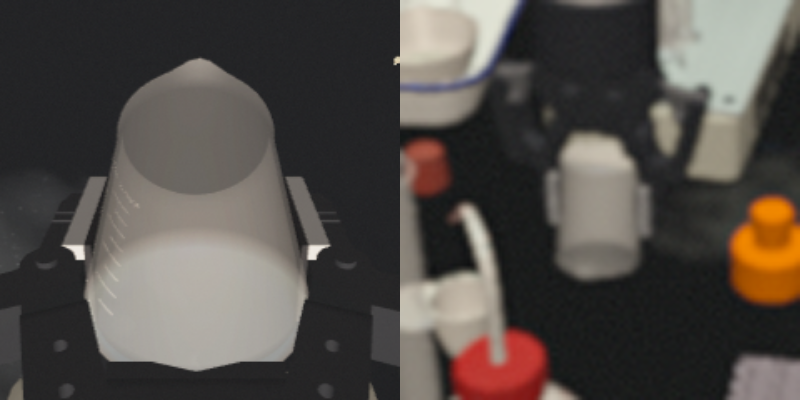

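The beaker is nearly upright: the rim ellipse is 156 px wide with a 67 px half height, and the side view shows straight vertical walls. A numeric check of rim flatness follows.

```bash
python3 - <<'E'
from h import *
w=load('wrist');T=state()['position'];print(T)
c=lambda x,y:(140+x*.6-.2,140+y*.6-.2)
for z in(0,.004,.01):
  L,Rr,B=[onz(w,*c(*p),z)for p in((118,128),(274,128),(196,195))]
  print(z,np.linalg.norm(L-Rr).round(4),((L+Rr)/2-T).round(4),(B-T).round(4),np.linalg.norm(B-(L+Rr)/2).round(4))
# bottom disc: widest ~ columns 95..303 rows ~300
for z in(.065,.07,.075):
  L,Rr,B=[onz(w,*c(*p),z)for p in((90,295),(304,295),(198,240))]
  print(z,np.linalg.norm(L-Rr).round(4),((L+Rr)/2-T).round(4),(B-T).round(4))
E
```

```text
[0.64412413 0.19734032 0.01871592]
0 0.0528 [ 0.0028  0.0153 -0.0187] [-0.0001 -0.0101 -0.0187] 0.0255
0.004 0.0515 [ 0.0029  0.0169 -0.0147] [ 0.0001 -0.0078 -0.0147] 0.0249
0.01 0.0496 [ 0.0031  0.0193 -0.0087] [ 0.0004 -0.0045 -0.0087] 0.024
0.065 0.0487 [0.0005 0.0008 0.0463] [0.0023 0.0153 0.0463]
0.07 0.0462 [0.0009 0.0049 0.0513] [0.0025 0.0186 0.0513]
0.075 0.0437 [0.0013 0.0091 0.0563] [0.0028 0.022  0.0563]
```

```bash
python3 - <<'E'
from h import *
s=load('side');T=state()['position']
for r in(277,280): print('mouth near y-T',(onz(s,207.5,174+r/4,0)-T).round(4))
for r in(137,142,165,170): print('bottom edge',r,(onz(s,207.5,174+r/4,.07)-T).round(4))
I=s['pixels'];
print(I[200:250,207].tolist())
E
```

```text
mouth near y-T [-0.0006  0.0273 -0.0187]
mouth near y-T [-0.0012  0.0302 -0.0187]
bottom edge 137 [ 0.0064 -0.0246  0.0513]
bottom edge 142 [ 0.0052 -0.0189  0.0513]
bottom edge 165 [0.0001 0.0066 0.0513]
bottom edge 170 [-0.001   0.012   0.0513]
[[39, 39, 38], [38, 36, 38], [41, 41, 39], [40, 38, 38], [36, 35, 34], [38, 36, 38], [51, 54, 56], [86, 97, 102], [126, 143, 149], [151, 168, 175], [167, 182, 189], [174, 189, 196], [174, 190, 197], [173, 188, 196], [167, 180, 189], [160, 171, 177], [157, 165, 169], [148, 157, 164], [139, 150, 157], [136, 147, 154], [136, 148, 154], [138, 149, 155], [138, 149, 156], [138, 148, 156], [137, 149, 155], [137, 149, 154], [137, 148, 154], [138, 149, 155], [137, 148, 155], [137, 148, 154], [137, 148, 155], [136, 147, 154], [136, 146, 153], [129, 140, 147], [116, 125, 132], [105, 114, 118], [101, 109, 114], [101, 109, 114], [103, 111, 116], [104, 113, 117], [109, 117, 123], [110, 119, 123], [100, 108, 115], [72, 78, 81], [38, 40, 40], [26, 25, 25], [28, 28, 27], [28, 27, 29], [27, 26, 25], [26, 25, 24]]
```

Residual tilt is roughly 8–15°, and the beaker axis sits about 10 mm to +y in the pads. Pressing and dragging +y again corrects both.

```bash
python3 -m jog '[{"claw":40,"offset":[0,-4,4],"turn":0},{"claw":40,"offset":[0,-9,6],"turn":0},{"claw":40,"offset":[0,-14,8],"turn":0},{"claw":40,"offset":[0,-16,8],"turn":0}]' 20
python3 - <<'E'
from h import *
a=load('wrist')['pixels']
go(.634,.1506,.095,-6.5)
w=snap('wrist','w6.png');I=w['pixels']
for J in(a,I):
  g=J[170:380,256:262].mean((1,2)).round().astype(int);print(g[::3].tolist())
s=snap('side');p=proj(s,state()['position']+[0,0,.02]).astype(int);print(p,s['pixels'][p[1]-22:p[1]+26,p[0]].mean(1).round().astype(int).tolist())
E
```

```text
time: 9.88
position: [0.6479, 0.2118, 0.0142]
tool_rot: [-0.006, 0.998, -0.056, 0.009]
wrist_force: [-1.0, -7.9, 14.7]
width: 0.0492
t 9.88 pos [0.6479 0.2118 0.0142] yaw -6.42 tilt [ 0.018  0.01  -1.   ] F [-0.99 -7.93 14.73] w 0.0492 -> offset [ -5.6  61.4 -81.7] turn 0.001
[36, 36, 148, 144, 138, 135, 123, 111, 105, 104, 104, 104, 103, 103, 103, 103, 102, 102, 101, 101, 102, 102, 102, 102, 103, 102, 102, 102, 102, 130, 134, 136, 137, 138, 138, 138, 148, 157, 165, 174, 178, 177, 176, 176, 176, 176, 175, 175, 175, 174, 174, 173, 173, 173, 173, 172, 172, 172, 171, 171, 170, 171, 170, 169, 101, 38, 33, 37, 38, 37]
[36, 36, 36, 36, 36, 89, 128, 121, 113, 97, 87, 87, 88, 87, 87, 88, 87, 87, 87, 87, 87, 87, 87, 87, 87, 87, 87, 87, 96, 116, 137, 155, 156, 159, 160, 161, 163, 163, 164, 164, 164, 164, 163, 164, 164, 163, 163, 163, 163, 163, 163, 162, 162, 161, 161, 160, 160, 159, 159, 159, 159, 158, 158, 158, 99, 37, 33, 36, 37, 37]
[206 229] [38, 38, 36, 36, 50, 90, 140, 165, 164, 159, 158, 157, 157, 157, 157, 158, 157, 152, 142, 135, 133, 134, 133, 133, 134, 133, 134, 133, 125, 108, 98, 98, 97, 98, 98, 98, 98, 99, 101, 101, 94, 65, 36, 26, 23, 29, 24, 27]
```

```bash
cat > mouth.py <<'E'
from h import *
def mouth(w,lo,hi):
    g=cv2.GaussianBlur(w['pixels'],(3,3),0).mean(2)
    m=((g>lo)&(g<hi)).astype(np.uint8);m[:150]=0;m[300:]=0;m[:,:195]=0;m[:,320:]=0
    m=cv2.morphologyEx(m,cv2.MORPH_OPEN,np.ones((5,5),np.uint8))
    n,l,st,ce=cv2.connectedComponentsWithStats(m);k=1+np.argmax(st[1:,4]);c=max(cv2.findContours((l==k).astype(np.uint8),0,1)[0],key=cv2.contourArea)
    e=cv2.fitEllipse(cv2.convexHull(c));return st[k].tolist(),e
if __name__=='__main__':
    w=dict(load('wrist'));print(mouth(w,80,95))
    print(mouth({'pixels':cv2.imread('pics/w4.png')},95,112) )
    # predicted: flat circle r at z0, row extents, for centre offset dy
    T=state()['position'];Rm=rot(state()['tool_rot'])
    for r in(.0235,.026):
      for th in(75,80,85,90):
        for dy in(0.008,):
          a=np.radians(th);n=np.array([np.cos(a),-np.sin(a)])
          ph=np.linspace(0,2*np.pi,60);
          cz=r*np.cos(a) # low point on bench
          P=[(T[0]+r*np.cos(p),T[1]+dy+r*np.sin(p)*np.sin(a),cz+r*np.sin(p)*np.cos(a)) for p in ph]
          q=np.array([proj(w,x) for x in P]);print(r,th,'w',np.ptp(q[:,0]).round(1),'h',np.ptp(q[:,1]).round(1),'rows',q[:,1].min().round(),q[:,1].max().round())
E
python3 mouth.py
```

```text
([212, 197, 91, 62, 4637], ((256.9198303222656, 231.62722778320312), (78.03459167480469, 89.95510864257812), 88.78765869140625))
([286, 196, 18, 36, 512], ((294.227294921875, 213.0809783935547), (19.026042938232422, 41.658931732177734), 177.12701416015625))
0.0235 75 w 87.3 h 67.1 rows 200.0 268.0
0.0235 80 w 86.3 h 71.1 rows 197.0 268.0
0.0235 85 w 85.3 h 74.4 rows 194.0 269.0
0.0235 90 w 84.3 h 77.1 rows 192.0 269.0
0.026 75 w 97.1 h 74.5 rows 197.0 271.0
0.026 80 w 95.8 h 78.9 rows 193.0 272.0
0.026 85 w 94.5 h 82.5 rows 190.0 272.0
0.026 90 w 93.3 h 85.3 rows 187.0 272.0
```

The rim ellipse ratio of 0.867 gives about 85° down, with the mouth centre about 8 mm to +y of the TCP. That is good enough, and the wires will square the rest. Lifting high and moving over the peg.

```bash
python3 -m jog '[{"claw":40,"offset":[0,0,-40],"turn":0},{"claw":40,"offset":[0,0,-90],"turn":0},{"claw":40,"offset":[0,0,-140],"turn":0},{"claw":40,"offset":[0,0,-190],"turn":0},{"claw":40,"offset":[0,0,-200],"turn":0},{"claw":40,"offset":[0,0,-200],"turn":0}]' 20
python3 -c "
from h import *
go(.6125,-.0635,.21,-6.5)"
```

```text
time: 10.72
position: [0.6442, 0.2101, 0.2141]
tool_rot: [-0.006, 0.998, -0.056, 0.009]
wrist_force: [0.0, 0.3, -0.8]
width: 0.0495
t 10.72 pos [0.6442 0.2101 0.2141] yaw -6.43 tilt [ 0.019  0.011 -1.   ] F [ 0.    0.28 -0.81] w 0.0495 -> offset [ -1.  275.5   0.6] turn 0.001
```

```bash
python3 -m jog '[{"claw":40,"offset":[-1,50,0],"turn":0},{"claw":40,"offset":[-1,110,0],"turn":0},{"claw":40,"offset":[-1,170,0],"turn":0},{"claw":40,"offset":[-1,225,0],"turn":0},{"claw":40,"offset":[-1,275,0],"turn":0},{"claw":40,"offset":[-1,275,0],"turn":0},{"claw":40,"offset":[-1,275,0],"turn":0}]' 20
python3 - <<'E'
from h import *
go(.6125,-.0635,.16,-6.5)
w=snap('wrist','w7.png');t=snap('top');s=snap('side');I=w['pixels']
p=proj(s,state()['position']).astype(int)
cv2.imwrite('pics/peg.png',np.hstack([cv2.resize(I[120:380,130:390],(400,400)),cv2.resize(s['pixels'][p[1]-30:p[1]+50,p[0]-40:p[0]+40],(400,400),interpolation=cv2.INTER_CUBIC)]))
print(p,[proj(w,(.6133,-.0565,z)).round(1).tolist() for z in(.07,.13)],[proj(s,(.6133,-.0565,z)).round(1).tolist() for z in(.07,.13)])
E
```

```text
time: 11.6
position: [0.6119, -0.0625, 0.2087]
tool_rot: [-0.006, 0.998, -0.056, 0.007]
wrist_force: [-0.3, -0.4, -0.8]
width: 0.0488
t 11.6 pos [ 0.6119 -0.0625  0.2087] yaw -6.46 tilt [ 0.016  0.012 -1.   ] F [-0.35 -0.38 -0.85] w 0.0488 -> offset [ 0.   1.6 48.7] turn 0.001
[234 125] [[255.1, 178.0], [255.7, 198.3]] [[234.2, 169.0], [233.9, 151.0]]
```

View pics/peg.png

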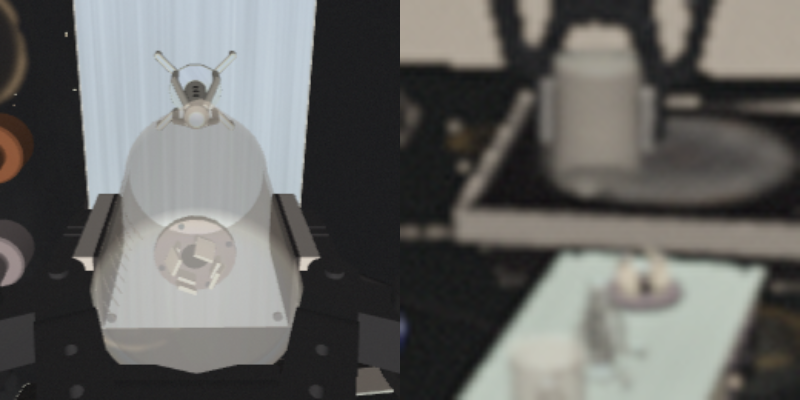

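Last picture: the wrist view shows the peg top at (258,196) full-frame and the mouth ellipse centred at about (257.4,227). The side view shows the beaker upright above the peg. Next I work out the offset of mouth from peg.

```bash
python3 - <<'E'
from h import *
w=load('wrist');T=state()['position']
f=lambda x,y:(130+x*.65-.2,120+y*.65-.2)
for z in(.192,.196):
  L,Rr,B=[onz(w,*f(*p),z) for p in((125,165),(267,165),(196,228))]
  print('mouth',((L+Rr)/2).round(4),np.linalg.norm(L-Rr).round(4),'near',B.round(4),np.linalg.norm(B-(L+Rr)/2).round(4))
print('peg top',onz(w,*f(197,116),.13).round(4),'ring tips',np.mean([onz(w,*f(*p),.08) for p in((156,53),(234,54),(160,123),(233,123))],0).round(4))
print('outlet',onz(w,*f(195,253),.076).round(4), 'T',T)
E
```

```text
mouth [ 0.614  -0.0527  0.192 ] 0.0521 near [ 0.611  -0.0789  0.192 ] 0.0263
mouth [ 0.6141 -0.051   0.196 ] 0.0508 near [ 0.6112 -0.0765  0.196 ] 0.0257
peg top [ 0.6152 -0.0542  0.13  ] ring tips [ 0.6154 -0.0538  0.08  ]
outlet [ 0.602  -0.1682  0.076 ] T [ 0.61246159 -0.06152122  0.20986106]
```

```bash
python3 -c "
from h import *
go(.6136,-.0632,.16);go(.6136,-.0632,.12);go(.6136,-.0632,.105);go(.6136,-.0632,.095)"
```

```text
t 11.75 pos [ 0.6125 -0.0615  0.2099] yaw -6.32 tilt [ 0.018  0.011 -1.   ] F [-0.27 -0.32  0.14] w 0.0495 -> offset [ 0.5  2.2 49.9] turn 0
t 11.75 pos [ 0.6125 -0.0615  0.2099] yaw -6.32 tilt [ 0.018  0.011 -1.   ] F [-0.27 -0.32  0.14] w 0.0495 -> offset [-0.1  2.7 89.8] turn 0
t 11.75 pos [ 0.6125 -0.0615  0.2099] yaw -6.32 tilt [ 0.018  0.011 -1.   ] F [-0.27 -0.32  0.14] w 0.0495 -> offset [ -0.4   2.9 104.8] turn 0
t 11.75 pos [ 0.6125 -0.0615  0.2099] yaw -6.32 tilt [ 0.018  0.011 -1.   ] F [-0.27 -0.32  0.14] w 0.0495 -> offset [ -0.6   3.1 114.8] turn 0
```

```bash
python3 -m jog '[{"claw":40,"offset":[0.5,2.2,30],"turn":0},{"claw":40,"offset":[0.3,2.4,60],"turn":0},{"claw":40,"offset":[0,2.7,80],"turn":0},{"claw":40,"offset":[0,2.8,90],"turn":0},{"claw":40,"offset":[0,2.8,96],"turn":0},{"claw":40,"offset":[0,2.8,96],"turn":0}]' 20
python3 - <<'E'
from h import *
go(.6136,-.0632,.095)
w=snap('wrist','w8.png')
f=lambda z:onz(w,0,0,z)
g=w['pixels'][150:384,254:262].mean((1,2)).round().astype(int);print(g[::3].tolist())
E
```

```text
time: 12.5
position: [0.614, -0.063, 0.1141]
tool_rot: [-0.006, 0.998, -0.055, 0.009]
wrist_force: [0.5, -0.2, -0.8]
width: 0.0492
t 12.5 pos [ 0.614  -0.063   0.1141] yaw -6.3 tilt [ 0.018  0.011 -1.   ] F [ 0.47 -0.18 -0.76] w 0.0492 -> offset [-0.7  0.5 19. ] turn 0
[200, 200, 199, 200, 200, 199, 199, 199, 200, 199, 199, 198, 206, 200, 154, 186, 173, 170, 169, 166, 111, 110, 91, 110, 92, 109, 105, 95, 110, 110, 110, 110, 130, 146, 149, 176, 195, 212, 222, 222, 222, 189, 190, 192, 191, 191, 192, 192, 191, 191, 191, 191, 191, 191, 191, 191, 190, 191, 189, 149, 161, 174, 174, 173, 171, 164, 167, 172, 178, 173, 174, 31, 31, 27, 30, 31, 32, 30]
```

No contact yet, and the peg is inside the mouth. Lowering the last part slowly.

```bash
python3 -m jog '[{"claw":40,"offset":[0,0.5,5],"turn":0},{"claw":40,"offset":[0,0.5,10],"turn":0},{"claw":40,"offset":[-0.5,0.5,14],"turn":0},{"claw":40,"offset":[-0.5,0.5,17],"turn":0},{"claw":40,"offset":[-0.5,0.5,17],"turn":0}]' 20
python3 -c "
from h import *
go(.6136,-.0632,.095)"
```

```text
time: 13.18
position: [0.6138, -0.0633, 0.0971]
tool_rot: [-0.006, 0.998, -0.055, 0.009]
wrist_force: [0.6, 0.6, -1.4]
width: 0.0495
t 13.18 pos [ 0.6138 -0.0633  0.0971] yaw -6.31 tilt [ 0.018  0.011 -1.   ] F [ 0.63  0.64 -1.42] w 0.0495 -> offset [-0.3 -0.1  2.1] turn 0
```

```bash
python3 -m jog '[{"claw":40,"offset":[-0.3,0,2],"turn":0},{"claw":40,"offset":[-0.3,0,4],"turn":0},{"claw":40,"offset":[-0.3,0,6],"turn":0},{"claw":40,"offset":[-0.3,0,7.5],"turn":0},{"claw":40,"offset":[-0.3,0,7.5],"turn":0}]' 20
python3 -c "
from h import *
go(.6136,-.0632,.095)"
```

```text
time: 13.8
position: [0.6143, -0.0634, 0.0918]
tool_rot: [-0.006, 0.998, -0.055, 0.01]
wrist_force: [-3.5, 0.0, 12.8]
width: 0.049
t 13.8 pos [ 0.6143 -0.0634  0.0918] yaw -6.3 tilt [ 0.02   0.011 -1.   ] F [-3.490e+00  1.000e-02  1.276e+01] w 0.049 -> offset [-0.6 -0.1 -3.3] turn 0
```

It is seated at 12.8 N. Releasing, then lifting straight up.

```bash
python3 -m jog '[{"claw":40,"offset":[0,0,-2],"turn":0},{"claw":52,"offset":[0,0,-2],"turn":0},{"claw":62,"offset":[0,0,-2],"turn":0},{"claw":80,"offset":[0,0,-2],"turn":0},{"claw":80,"offset":[0,0,-2],"turn":0},{"claw":80,"offset":[0,0,-2],"turn":0}]' 20
python3 - <<'E'
from h import *
go(.6136,-.0632,.195)
w=snap('wrist','w9.png');s=snap('side','s9.png')
for n,im in(('w',w['pixels'][150:384,254:262].mean((1,2))[::3]),('s',s['pixels'][125:185,230:238].mean((1,2)))):print(n,im.round().astype(int).tolist())
E
```

```text
time: 14.55
position: [0.6142, -0.0634, 0.0937]
tool_rot: [-0.006, 0.998, -0.055, 0.01]
wrist_force: [0.9, -0.4, 1.1]
width: 0.0801
t 14.55 pos [ 0.6142 -0.0634  0.0937] yaw -6.29 tilt [ 0.02   0.011 -1.   ] F [ 0.88 -0.41  1.13] w 0.0801 -> offset [   1.3   -1.4 -101.3] turn 0
w [206, 206, 206, 206, 206, 205, 206, 205, 205, 205, 205, 205, 211, 204, 198, 187, 175, 172, 174, 175, 175, 174, 174, 167, 113, 113, 113, 91, 113, 104, 97, 113, 89, 99, 116, 131, 148, 166, 174, 183, 211, 214, 216, 228, 229, 229, 229, 228, 219, 197, 196, 196, 196, 196, 196, 196, 196, 195, 195, 195, 194, 194, 194, 193, 193, 191, 150, 152, 176, 176, 176, 32, 32, 29, 31, 33, 32, 32]
s [37, 38, 38, 40, 41, 39, 38, 39, 39, 39, 38, 37, 41, 63, 101, 127, 130, 130, 145, 158, 172, 188, 194, 189, 181, 176, 173, 168, 162, 158, 156, 154, 154, 154, 154, 153, 151, 151, 151, 152, 155, 158, 165, 175, 178, 173, 174, 180, 183, 183, 183, 183, 183, 184, 184, 184, 182, 178, 179, 184]
```

```bash
python3 -m jog '[{"claw":80,"offset":[0.5,-0.5,-30],"turn":0},{"claw":80,"offset":[1,-1,-80],"turn":0},{"claw":80,"offset":[1.5,-1.5,-120],"turn":0},{"claw":80,"offset":[1.5,-1.5,-120],"turn":0}]' 
python3 -c "
from h import *
go(.4395,-.190,.17,-6.5)"
```

```text
time: 15.15
position: [0.6151, -0.0637, 0.2178]
tool_rot: [-0.005, 0.998, -0.055, 0.014]
wrist_force: [-0.2, 0.3, 0.4]
width: 0.0803
t 15.15 pos [ 0.6151 -0.0637  0.2178] yaw -6.29 tilt [ 0.028  0.009 -1.   ] F [-0.23  0.29  0.35] w 0.0803 -> offset [-161.9  145.3   41.7] turn 0.004
```

```bash
python3 -m jog '[{"claw":80,"offset":[-40,36,10],"turn":0},{"claw":80,"offset":[-82,73,20],"turn":0},{"claw":80,"offset":[-124,110,32],"turn":0},{"claw":80,"offset":[-162,145,42],"turn":0},{"claw":80,"offset":[-162,145,42],"turn":0},{"claw":80,"offset":[-162,145,42],"turn":0},{"claw":80,"offset":[-162,145,42],"turn":0}]' 
cat > grey.py <<'E'
from h import *
def fit(c,uv,rad,z,s_max=60):
    hsv=cv2.cvtColor(c['pixels'],cv2.COLOR_BGR2HSV); m=((hsv[...,2]>90)&(hsv[...,1]<s_max)).astype(np.uint8)
    k=np.zeros_like(m);cv2.circle(k,tuple(int(x) for x in uv),int(rad),1,-1);m&=k
    n,l,st,ce=cv2.connectedComponentsWithStats(m);i=1+np.argmax(st[1:,4]);ct=max(cv2.findContours((l==i).astype(np.uint8),0,1)[0],key=cv2.contourArea)
    e=cv2.fitEllipse(cv2.convexHull(ct));return e,st[i].tolist(),onz(c,*e[0],z).round(4)
E
python3 - <<'E'
from grey import *
go(.4395,-.190,.031,-6.5)
w=snap('wrist','w10.png');t=snap('top','t10.png');s=snap('side','s10.png')
uv=proj(w,(.4395,-.190,.028));print(uv);print(fit(w,uv,90,.028))
uv=proj(t,(.4395,-.190,.028));print(uv);print(fit(t,uv,14,.028))
E
```

```text
time: 16.02
position: [0.4404, -0.1892, 0.1697]
tool_rot: [-0.005, 0.998, -0.054, 0.014]
wrist_force: [0.2, 0.1, 0.8]
width: 0.0799
t 16.02 pos [ 0.4404 -0.1892  0.1697] yaw -6.22 tilt [ 0.028  0.009 -1.   ] F [0.23 0.08 0.78] w 0.0799 -> offset [ -4.5   2.6 138.6] turn 0.005
[251.59205169 184.1036499 ]
(((250.6890869140625, 183.1861572265625), (48.2342643737793, 50.01945877075195), 89.88690185546875), [226, 159, 50, 49, 1855], array([ 0.4387, -0.189 ,  0.028 ]))
[360.43759405 219.97071569]
(((360.8672180175781, 220.63572692871094), (17.156879425048828, 17.714628219604492), 140.83514404296875), [353, 212, 17, 18, 238], array([ 0.4376, -0.191 ,  0.028 ]))
```

Cap and outlet relative to each other agree in both cameras: (+0.163, +0.0205). Descending on the knob.

```bash
python3 -m jog '[{"claw":80,"offset":[-2,2,60],"turn":0},{"claw":80,"offset":[-4.5,2,105],"turn":0},{"claw":80,"offset":[-5.5,2,130],"turn":0},{"claw":80,"offset":[-5.5,2,138.5],"turn":0},{"claw":80,"offset":[-5.5,2,138.5],"turn":0},{"claw":80,"offset":[-5.5,2,138.5],"turn":0}]' 30
python3 -c "
from h import *
go(.4385,-.190,.031,-6.5)"
```

```text
time: 16.92
position: [0.4392, -0.1897, 0.0322]
tool_rot: [-0.005, 0.998, -0.054, 0.015]
wrist_force: [0.1, -0.2, 0.4]
width: 0.0797
t 16.93 pos [ 0.4392 -0.1897  0.0322] yaw -6.19 tilt [ 0.03   0.008 -1.   ] F [ 0.06 -0.23  0.42] w 0.0797 -> offset [-0.7  0.4  1.2] turn 0.005
```

```bash
python3 -m jog '[{"claw":50,"offset":[-0.5,0.4,1],"turn":0},{"claw":30,"offset":[-0.5,0.4,1],"turn":0},{"claw":15,"offset":[-0.5,0.4,1],"turn":0},{"claw":15,"offset":[-0.5,0.4,1],"turn":0},{"claw":15,"offset":[-0.5,0.4,1],"turn":0},{"claw":15,"offset":[-0.5,0.4,1],"turn":0},{"claw":15,"offset":[-0.5,0.4,1],"turn":0}]' 60
python3 -c "
from h import *
go(.4385,-.190,.151,-6.5)"
```

```text
time: 17.8
position: [0.4387, -0.1901, 0.0318]
tool_rot: [-0.004, 0.998, -0.054, 0.015]
wrist_force: [-1.0, 0.3, 5.9]
width: 0.0221
t 17.8 pos [ 0.4387 -0.1901  0.0318] yaw -6.18 tilt [ 0.03   0.007 -1.   ] F [-1.01  0.33  5.89] w 0.0221 -> offset [   3.3   -1.3 -119.2] turn 0.006
```

```bash
python3 -m jog '[{"claw":15,"offset":[1,-0.5,-40],"turn":0},{"claw":15,"offset":[2.5,-1,-90],"turn":0},{"claw":15,"offset":[4,-1.3,-140],"turn":0},{"claw":15,"offset":[4.3,-1.5,-150],"turn":0},{"claw":15,"offset":[4.3,-1.5,-150],"turn":0}]' 60
python3 - <<'E'
from grey import *
go(.4387+.163,-.1901+.0205,.181,-6.5)
t=snap('top','t11.png');s=snap('side','s11.png')
I=t['pixels'];a=cv2.imread('pics/t10.png');b=cv2.imread('pics/top1.png')
print('cap spot before/after',a[216:226,356:366].mean().round(),I[216:226,356:366].mean().round())
# beaker check in the side view: difference to start
s0=cv2.imread('pics/side1.png');d=cv2.absdiff(s['pixels'],s0).max(2);m=(d>30).astype(np.uint8);
q=[proj(s,(.614,-.055,z)) for z in(.08,.15)];print('proj rim/bottom centre',q)
k=np.zeros_like(m);k[115:195,205:265]=m[115:195,205:265]
n,l,st,ce=cv2.connectedComponentsWithStats(k);print([x.tolist() for x in st[1:] if x[4]>40])
E
```

```text
time: 18.42
position: [0.4385, -0.1901, 0.1818]
tool_rot: [-0.004, 0.998, -0.054, 0.015]
wrist_force: [0.3, 0.3, -1.1]
width: 0.0214
t 18.43 pos [ 0.4385 -0.1901  0.1818] yaw -6.18 tilt [ 0.031  0.007 -1.   ] F [ 0.32  0.31 -1.14] w 0.0214 -> offset [159.9 -37.9   6. ] turn 0.006
cap spot before/after 170.0 24.0
proj rim/bottom centre [array([233.8391438 , 166.26767214]), array([233.52673655, 145.02794781])]
[[224, 144, 17, 3, 41]]
```

The cap is in hand: its spot is now dark and the wrist force dropped by about 1 N. Now a check of the beaker from the top and side pictures.

```bash
python3 - <<'E'
from h import *
t=load('top');t0=cv2.imread('pics/top1.png');s=load('side');s0=cv2.imread('pics/side1.png')
for c,i0,n in((t,t0,'top'),(s,s0,'side')):
  for z in(.08,.15): print(n,z,proj(c,(.6145,-.055,z)).round(1))
  u,v=proj(c,(.6145,-.055,.115)).astype(int)
  d=cv2.absdiff(c['pixels'],i0).max(2)[v-28:v+28,u-28:u+28]
  m=(d>12).astype(np.uint8);m=cv2.morphologyEx(m,cv2.MORPH_OPEN,np.ones((2,2),np.uint8))
  nn,l,st,ce=cv2.connectedComponentsWithStats(m);print(n,(u-28,v-28),[(x.tolist(),c_.round(1).tolist()) for x,c_ in zip(st[1:],ce[1:]) if x[4]>20])
  for r in m[::2]: print(''.join('.#'[x] for x in r))
E
```

```text
top 0.08 [310.9 154.5]
top 0.15 [314.6 146.8]
top (np.int64(284), np.int64(122)) [([19, 23, 22, 19, 272], [29.1, 32.6])]
........................................................
........................................................
........................................................
........................................................
........................................................
........................................................
........................................................
........................................................
..............................#####.....................
....................................###.................
........................................................
........................................................
...........................###..........................
......................#############.....................
.....................####################...............
....................##################..................
....................######.###########..................
..........
[... 1636 characters left out ...]
................
.....................####..####....###..................
.....................####..#####...###..................
.....................####..#####...###..................
...........................######...##..................
............................#####.......................
...........................###..........................
........................................................
........................................................
........................................................
........................................................
........................................................
........................................................
```

Both views show the beaker upright and centred on the peg within about a pixel. Now the cap goes over the outlet.

```bash
python3 -m jog '[{"claw":15,"offset":[40,-10,0],"turn":0},{"claw":15,"offset":[85,-20,0],"turn":0},{"claw":15,"offset":[130,-30,2],"turn":0},{"claw":15,"offset":[160,-38,4],"turn":0},{"claw":15,"offset":[160,-38,6],"turn":0},{"claw":15,"offset":[160,-38,6],"turn":0},{"claw":15,"offset":[160,-38,6],"turn":0}]' 60
python3 -c "
from h import *
for z in (.15,.127,.11,.104,.1): go(.4387+.163,-.1901+.0205,z)"
```

```text
time: 19.4
position: [0.6, -0.1693, 0.1786]
tool_rot: [-0.005, 0.998, -0.054, 0.013]
wrist_force: [0.2, -0.2, -0.7]
width: 0.0218
t 19.4 pos [ 0.6    -0.1693  0.1786] yaw -6.23 tilt [ 0.027  0.009 -1.   ] F [ 0.25 -0.22 -0.7 ] w 0.0218 -> offset [ 1.   0.5 28.7] turn 0
t 19.4 pos [ 0.6    -0.1693  0.1786] yaw -6.23 tilt [ 0.027  0.009 -1.   ] F [ 0.25 -0.22 -0.7 ] w 0.0218 -> offset [ 0.4  0.8 51.7] turn 0
t 19.4 pos [ 0.6    -0.1693  0.1786] yaw -6.23 tilt [ 0.027  0.009 -1.   ] F [ 0.25 -0.22 -0.7 ] w 0.0218 -> offset [-0.1  1.  68.6] turn 0
t 19.4 pos [ 0.6    -0.1693  0.1786] yaw -6.23 tilt [ 0.027  0.009 -1.   ] F [ 0.25 -0.22 -0.7 ] w 0.0218 -> offset [-0.2  1.  74.6] turn 0
t 19.4 pos [ 0.6    -0.1693  0.1786] yaw -6.23 tilt [ 0.027  0.009 -1.   ] F [ 0.25 -0.22 -0.7 ] w 0.0218 -> offset [-0.3  1.1 78.6] turn 0
```

```bash
python3 -m jog '[{"claw":15,"offset":[0.7,0.5,30],"turn":0},{"claw":15,"offset":[0.3,0.8,48],"turn":0},{"claw":15,"offset":[0.2,0.9,58],"turn":0},{"claw":15,"offset":[0.2,0.9,58],"turn":0},{"claw":15,"offset":[0.2,0.9,58],"turn":0}]' 60
python3 -c "
from h import *
for z in (.116,.108): go(.4387+.163,-.1901+.0205,z)"
```

```text
time: 20.02
position: [0.6016, -0.1698, 0.1214]
tool_rot: [-0.005, 0.998, -0.054, 0.013]
wrist_force: [-1.7, 0.1, -0.0]
width: 0.0216
t 20.02 pos [ 0.6016 -0.1698  0.1214] yaw -6.23 tilt [ 0.027  0.009 -1.   ] F [-1.68  0.1  -0.03] w 0.0216 -> offset [-0.1 -0.2  5.4] turn 0
t 20.02 pos [ 0.6016 -0.1698  0.1214] yaw -6.23 tilt [ 0.027  0.009 -1.   ] F [-1.68  0.1  -0.03] w 0.0216 -> offset [-0.3 -0.1 13.4] turn 0
```

```bash
python3 -m jog '[{"claw":15,"offset":[-0.8,0,3],"turn":0},{"claw":15,"offset":[-0.8,0,6],"turn":0},{"claw":15,"offset":[-0.8,0,8],"turn":0},{"claw":15,"offset":[-0.8,0,10],"turn":0},{"claw":15,"offset":[-0.8,0,10],"turn":0}]' 80
python3 -c "
from h import *
go(.4387+.163,-.1901+.0205,.108)"
```

```text
time: 20.65
position: [0.6013, -0.1697, 0.1117]
tool_rot: [-0.005, 0.998, -0.054, 0.014]
wrist_force: [0.9, -0.4, -4.6]
width: 0.0213
t 20.65 pos [ 0.6013 -0.1697  0.1117] yaw -6.23 tilt [ 0.028  0.009 -1.   ] F [ 0.85 -0.37 -4.61] w 0.0213 -> offset [ 0.3 -0.1  3.7] turn 0
```

```bash
python3 -m jog '[{"claw":15,"offset":[0,0,2],"turn":0},{"claw":15,"offset":[0,0,4],"turn":0},{"claw":15,"offset":[0,0,6],"turn":0},{"claw":15,"offset":[0,0,8],"turn":0},{"claw":15,"offset":[0,0,8],"turn":0}]' 80
python3 -c "
from h import *
go(.4387+.163,-.1901+.0205,.108)"
```

```text
time: 21.28
position: [0.6015, -0.1698, 0.1078]
tool_rot: [-0.005, 0.998, -0.054, 0.015]
wrist_force: [-11.9, 3.4, 26.3]
width: 0.0214
t 21.27 pos [ 0.6015 -0.1698  0.1078] yaw -6.21 tilt [ 0.03   0.007 -1.   ] F [-11.87   3.38  26.3 ] w 0.0214 -> offset [ 0.2 -0.2 -0.2] turn 0
```

TCP z of 0.1078 matches the home height, and the force rises steeply there to 26 N. Easing the sideways load while keeping the press.

```bash
python3 -m jog '[{"claw":15,"offset":[-1,0.2,5],"turn":0},{"claw":15,"offset":[-1,0.2,5],"turn":0},{"claw":15,"offset":[-1,0.2,5],"turn":0},{"claw":15,"offset":[-1,0.2,5],"turn":0},{"claw":15,"offset":[-1,0.2,5],"turn":0},{"claw":15,"offset":[-1,0.2,5],"turn":0},{"claw":15,"offset":[-1,0.2,5],"turn":0},{"claw":15,"offset":[-1,0.2,5],"turn":0}]' 80
python3 - <<'E'
from grey import *
s=snap('side','s12.png');go(.6015,-.1698,.108)
t0=cv2.imread('pics/s11.png');u,v=proj(s,(.6145,-.055,.115)).astype(int)
d=cv2.absdiff(s['pixels'],t0).max(2);print('beaker change px',(d[v-18:v+18,u-12:u+12]>25).sum(),[proj(s,(.6015,-.17,z)).round(1).tolist() for z in(.076,.104,.128)])
i0=cv2.imread('pics/side1.png');u,v=proj(s,(.6015,-.17,.09)).astype(int);print(u,v)
print(s['pixels'][v-14:v+16,u].tolist())
E
```

```text
time: 22.28
position: [0.6015, -0.1698, 0.1077]
tool_rot: [-0.004, 0.998, -0.054, 0.017]
wrist_force: [-9.7, 3.7, 29.6]
width: 0.0212
t 22.32 pos [ 0.6015 -0.1698  0.1077] yaw -6.19 tilt [ 0.034  0.006 -0.999] F [-9.85  3.35 29.1 ] w 0.0211 -> offset [ 0.  -0.  -0.3] turn 0
beaker change px 95 [[242.1, 152.6], [242.1, 144.9], [242.1, 138.1]]
242 148
[[80, 83, 88], [62, 64, 70], [88, 88, 97], [125, 124, 136], [136, 135, 146], [123, 122, 133], [101, 100, 110], [90, 90, 98], [90, 88, 97], [91, 91, 99], [102, 101, 110], [119, 120, 130], [133, 133, 144], [130, 132, 142], [116, 116, 126], [100, 101, 109], [95, 96, 104], [95, 96, 105], [94, 95, 104], [95, 96, 105], [98, 98, 107], [105, 106, 114], [120, 123, 127], [147, 156, 152], [175, 185, 176], [181, 191, 183], [180, 190, 181], [178, 189, 180], [178, 189, 180], [178, 188, 180]]
```

```bash
python3 - <<'E'
from grey import *
s=load('side')
print('ring front',proj(s,(.598,-.142,.07)),'skirt low front @home',proj(s,(.599,-.146,.076)),'@+8mm',proj(s,(.599,-.146,.084)),'skirt top front',proj(s,(.599,-.146,.104)))
for n in('s11','s12'):
  I=cv2.imread(f'pics/{n}.png');i0=cv2.imread('pics/side1.png');d=(cv2.absdiff(I,i0).max(2)>12)[140:176,215:255]
  print(n);[print(''.join('.#'[int(x)] for x in r)) for r in d[::2]]
E
```

```text
ring front [242.24166363 157.76963776] skirt low front @home [242.07450883 155.58988744] @+8mm [242.07000693 153.3575718 ] skirt top front [242.05861807 147.71027976]
s11
........................................
........................................
.........##################.............
........##################..............
.........#####..........###.............
.........###########...####.............
..........######.....##.####............
..........######.#######................
..........#####.#########...............
..........####..####....###.............
..........####.######...###.............
..........####.######...###.............
...........#....######...##.............
.................#####..................
...............####.....................
........................................
........................................
........................................
s12
...................#################....
.......................############.....
.........######################.........
........###################.######......
.........####.......################....
.........##########################.....
..........######.......####..######.....
..........######.######..#########......
..........#####.#########...............
..........#####.####....###.............
..........####.#####....###.............
..........####..#####...###.............
...........#....######...##.............
.................#####..................
................###.....................
........................................
........................................
........................................
```

The beaker outline is unchanged, and the cap hides the ring with its skirt at home height. The press is holding at 29 N, so I'm handing in.

```bash
python3 -c "
from h import *
go(.6015,-.1698,.108);print(ticket.close_job());go(.6015,-.1698,.108)"
```

```text
t 22.32 pos [ 0.6015 -0.1698  0.1077] yaw -6.19 tilt [ 0.034  0.006 -0.999] F [-9.85  3.35 29.1 ] w 0.0211 -> offset [ 0.  -0.  -0.3] turn 0
the job is handed in; nothing more can be done
None
the job is handed in; nothing more can be done
```

I handed the job in at 22.3 s of robot time. It reported no verdict, so the result below rests on my own checks. The beaker stands upside down on the peg, let go. The cap is pressed home on the outlet, with the fingers still holding it.

**Beaker:** The moves allow no tilting, so I gripped it across its sides and swung it mouth-down on the dryer's left edge. I then pressed and dragged its rim flat on the bare bench. After that I lowered it over the peg until it seated at about 13 N, and released it.

**Cap:** I gripped the grey cap by its knob and pressed it straight down onto the outlet.

**Last checks:**
- **Beaker:** After release, the top and side views showed it upright and centred on the peg within about a pixel. Its outline was unchanged while the cap was being pressed.
- **Cap height:** The tool stopped at 107.7 mm, matching the expected home height of 107.8 mm.
- **Press:** The force held at about 29 N down, with the knob still in the fingers.

**What did not fit cleanly:**
- I did not feel the click directly. I inferred it from a brief downward pull of 4.6 N, followed by a stiff stop at home height.
- A sideways load of about 10 N remained on the cap.
- The tool had drifted about 0.03 rad off vertical by the end. I expect the cap to be nearly level, since it was gripped at about the same tilt, but I did not measure it.
- My first estimates of the beaker's tilt during the pivot disagreed by up to 10°.
- I made no separate check on the bystanders or the look-alike caps, but no move was aimed near them.

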